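# Push the leaflet pack home in the screw press and wind the platen down onto it

### The job

A leaflet lies between two wooden pressing boards, and this pack still sticks out of the front of the small screw press. With your fingertips push the pack straight in until it stands square against both register pins at the back of the bed, then turn the wing screw clockwise, stroke after stroke with a fingertip against its wings, until the platen bears firmly on the pack; a quarter to half a turn past first touch is right, more would crush the leaflet. Do not pinch or lift anything, and leave the things standing round the press where they are.

Things in the scene. Friction and masses are not known exactly. Their poses are not given: they have to be found in the camera images.
- press: fixed C-shaped bench press of grey cast metal, open to the front. Origin at table level on the axis of its screw; x points to its rear, y to its left, z up. Bed: flat, its top 16 mm above the table, x -95 to +130 mm, y -62 to +62 mm. Column x +88 to +120 mm, 56 mm wide. Arm above the bed: z 76 to 100 mm, 46 mm wide, its rounded nose 56 mm wide and reaching to x -40 mm.
- register_pins (a point): point on the bed midway between the fronts of two steel register pins (8 mm across, 14 mm high, 72 mm apart) at the rear of the bed, at x +50 mm of the press; its axes are the press's. The pack is home when its back edge touches both pins; its centre then lies 75 mm in front of this point.
- pack: loose pack, about 0.35 kg: two pale wooden pressing boards with papers between, 150 mm long (its x, along the bed), 110 mm wide (its y), 24 mm thick, springy under the platen (16 N per mm); origin at the centre of its underside. It lies on the bed, its rear under the raised platen, 20 to 45 mm too far forward, up to 5 degrees askew.
- pack_front (a point): middle of the pack's front edge (the free edge at the press's open side), half-way up, 28 mm above the table; the frame's x points into the press
- platen (a joint): how far the steel pressing plate (platen, 105 x 94 x 11 mm) has come down, m: 0 when wound fully up, its underside then 48.5 mm above the table and 8.5 mm above the pack's top; 0.0085 when it just touches the pack.
- screw (a joint): angle of the wing screw, rad, growing clockwise seen from above, which winds the platen, and the screw with it, down by 6 mm a turn. It starts between 0 and 3.1, touches the pack at about 8.9, and stays where it is left. It turns stiffly: about 0.08 N m, or 3 N at the wings, and more once the platen presses.
- wing_hub (a point): point on the screw's axis half-way up its two wings, its x along one wing, the other wing opposite. Each wing is an upright lobe 6 mm thick, out to 38 mm from the axis, up to 29 mm high, about 13 mm above and below this point; the hub is 25 mm across. This point lies 26 mm above the arm with the platen up and sinks as the screw turns. A brass flange 34 mm across, 7 mm high, lies on the arm under it.
- guide_rod (a point): top of the 11 mm steel guide rod behind the screw, 46 mm from the screw's axis toward the press's rear; it is fixed to the platen, stands about 38 mm above the arm with the platen up and sinks with it. It blocks a finger from going right round the screw.
- brass_weight: round brass book weight with a knob on top, 49 mm across, 49 mm high; origin at the centre of its underside; loose bystander beside the press
- steel_weight: round steel book weight with a knob on top, 47 mm across, 41 mm high; origin at the centre of its underside; loose bystander beside the press
- loupe: black stand loupe, 42 mm across, 34 mm high; origin at the centre of its underside; loose bystander beside the press
- strip_tin: flat round dark-green tin, 64 mm across, 23 mm high; origin at the centre of its underside; loose bystander
- swab_jar: glass jar of cotton swabs, 79 mm across the swabs, 96 mm high; origin at the centre of its underside; loose bystander
- beaker: glass beaker, 59 mm across, 67 mm high; origin at the centre of its underside; loose bystander
- hake_brush: flat wooden hake brush lying on the table, 51 x 185 x 10 mm (length along its y); origin under its centre; loose bystander
Mind the look-alikes: they are no part of the job. There is more than one size of the pack; the one meant has the size given above.

How it is judged:
On the way, in this order (a step that is already met when the one before it is completed fails the run):
1. the pack stands home and square against both register pins, the platen still clear of it (x of pack in the frame of press between -0.03 and -0.019 m and y of pack in the frame of press between -0.02 and 0.02 m and angle between the x axis of pack and the x axis of press, either way round below 0.06 rad and contact force between platen and pack below 0.5 N), for 0.2 s.
2. the platen is wound down until it bears on the pack (x of pack in the frame of press between -0.03 and -0.019 m and y of pack in the frame of press between -0.02 and 0.02 m and angle between the x axis of pack and the x axis of press, either way round below 0.06 rad and contact force between platen and pack above 10 N), for 0.2 s.
At the end, for the whole second after the job is handed in: the pack lies home within 5 mm, within 20 mm of the middle and within 3.4 degrees of square, the platen presses on it with more than 10 N, and screw and pack are at rest (all of step 2 and velocity of joint screw between -0.05 and 0.05 rad/s and linear speed of pack below 0.01 m/s); the robot touches nothing.
It fails at once if the platen presses on the pack before it is home (contact force between platen and pack above 3 N and (x of pack in the frame of press below -0.032 m or x of pack in the frame of press above -0.017 m)).
It fails at once if the pack is crushed (more than 75 N under the platen) (contact force between platen and pack above 75 N).
It fails at once if the pack is lifted or tipped off the bed (z of pack in the frame of press above 0.022 m or angle between pack's own z axis and vertical above 0.1 rad).
It fails at once if the screw is pinched or rammed (more than 25 N between fingers and screw) (contact force between the fingers and screw above 25 N).
It fails at once if a bystander is shifted by more than 15 mm, lifted or knocked over (distance of any of brass_weight, steel_weight, loupe, strip_tin, swab_jar, beaker, hake_brush from where it was at the start of the episode above 0.015 m or angle between any of brass_weight, steel_weight, loupe, strip_tin, swab_jar, beaker, hake_brush's own z axis and vertical above 0.3 rad).
It also fails if it takes over 72 s, if anything falls off the work surface, if the arm or the gripper's body presses on something with over 40 N, if the wrist force passes 120 N, or if a joint passes its speed limit or range.

### The arm

A 7-joint arm with a two-finger parallel gripper is mounted at the origin on a cart in front of the work surface, level with it; the furniture and walls round the work are solid. World frame = base frame: x ahead of the robot, y to its left, z up, the work surface at z = 0. Lengths are in m, angles in rad, forces in N, time in s.
With the tool pointing down it reaches from about 0.4 to 0.85 m from the base axis. Payload 10.4 kg.
Tool frame: the origin (TCP) lies at the very end of the fingers, on their centre line; the grasp point (between the pads) lies 19 mm behind it; x points along the fingers, z is the direction in which the jaws open and shut, and the axes are right-handed (so a half turn about x gives the same grasp; the last joint's range is limited). The gripper opens to 85 mm and grips with 20 to 120 N. Pads are 22 mm wide; open, the fingers measure 114 mm over their backs; the gripper's body (76 mm by 85 mm) begins 54 mm behind the grasp point. The pads swing forward as they close: fully open they stand 13 mm farther back than shut.
Start: joints at [-1.317, 0.332, -0.065, 1.46, 0.022, 1.35, -0.088], TCP at [0.171, 0.601, 0.231] pointing down, gripper open.
Joint ranges: [-2.6, 2.6], [-0.5, 2.12], [-1.47, 1.34], [0.16, 2.42], [-1.27, 4.41], [0.06, 2.06], [-2.6, 2.6]. Speed limits (rad/s): [2.22, 2.22, 2.79, 2.79, 3.14, 3.14, 3.14].

### API

Orientations are given as a unit quaternion [x, y, z, w].
In Python, from workcell import telemetry, viewer, manip, spot_in, mark_of gives the robot as it stands. The module is installed in compiled form; this text tells all that it offers.
- The arm moves only by the shell command python3 -m crank 'ROWS' [FORCE]. ROWS is JSON, a list of rows, each a list of 3 entries, a list of its own where there are three numbers: the closure, from 0 (fully open) to 1 (shut), then the shift along the world's x, y, z in cm, then the turn, a rotation vector about the world's x, y, z in rad. A call has 1 to 12 rows; each row shifts and turns the commanded pose from where the row before left it; what a row does not reach is not made up. A row lasts 1/12 s, in which the tool goes at most 41.7 mm and 7.16 degrees, less where a joint would pass 70% of its speed; a pose out of reach is approached as far as the arm can. A call with a gripper value outside its range is refused whole. The fingers move at their own pace and stop on an object; FORCE is the grip in N (left out, the last holds). Time passes only in rows, so rows that do not move let the fingers close. It gives the time, the measured TCP pose, the force and the opening at its end, in the units of the state.
- telemetry.get_obs(): the state, without advancing time (a new reading comes with each control period).
- viewer.camera(name): name is "scene" or "top" or "wrist"; returns a dict with "frame" (384x512x3 uint8, red, green, blue), "intrinsics" (3x3 intrinsics, pixels), "cam_to_world" (4x4, takes a point from camera to world coordinates). Camera axes: x right, y up, looking along -z (the intrinsics and any distortion apply to the point x, -y, -z); pixel columns grow to the right and rows downward; lengths in m; the calibration is good to about 2 mm. A picture is of the moment at which its call begins. There is no depth.
- manip.hand_in(): hands the job in, once; it reports no verdict.
Trained networks look in a picture, given as the dict that the camera call returned (one of the last four; its "shot" number tells which), for a name from the list of things; names that differ only in an ending like _2 or _b are one class to them, and where a whole thing is asked for, a point or a joint stands for the part that bears it (a point fixed in the world has none). Each returns a list of dicts, best first, with "conf" (0 to 1); they miss things now and then, are a little off and sometimes report something else, mostly with a low value. They report only what shows in the picture. A call takes as long as a camera call. They do not tell look-alikes from the thing itself.
- spot_in(thing, picture): "location" ([x, y, z] in m, in the coordinates of the camera as it stood for that picture, good to about 4 mm: the middle of the surface that is visible of it).
- mark_of(thing, picture): "location" ([x, y, z] in m, in the coordinates of the camera as it stood for that picture, good to about 4 mm: a listed point, or the origin of a listed thing).
The state is a dict: "clock": time; "joint_pos": joint angles; "joint_velocities": joint speeds; "tau": joint torques, N m; "position": TCP position; "ee_rot": TCP orientation; "ft_force": force on the tool from outside, world axes, zero at the start; "torque": the same for the moment, N m; "grip_width": opening from 0.0 (shut) to 1.0 (fully open).
Only numpy, scipy, OpenCV 4.12 (cv2) and the standard library are available. Lean on these libraries where they do the work, as an engineer would, in place of code of your own. Each camera call takes 0.05 s, during which the arm holds its last target. There are 200 camera calls.

## Working session

There is one attempt and no reset: what is moved stays moved. The work goes in short steps, Python scripts to look and compute and a shell command to move; the robot and the scene stay as the last step left them, time stands still between calls to the robot, and variables do not carry over. Pictures are saved under pics/ and viewed, about 8 in all and at most 12, crops included, and the job is handed in when it is done.

```bash
mkdir -p pics; cat > h.py <<'E'
import numpy as np, cv2
from workcell import telemetry, viewer, manip, spot_in, mark_of
def w(pic,p): 
    return (pic["cam_to_world"]@np.r_[p,1])[:3]
def find(pic,n,f=mark_of,k=2):
    return [(round(d["conf"],2),(w(pic,d["location"])*1000).round().astype(int).tolist()) for d in f(n,pic)[:k]]
def proj(pic,P):
    T=np.linalg.inv(pic["cam_to_world"]); c=T[:3,:3]@np.array(P)+T[:3,3]
    q=pic["intrinsics"]@np.array([c[0],-c[1],-c[2]]); return (q[:2]/q[2]).round(1)
def save(pic,name): cv2.imwrite("pics/"+name,pic["frame"][:,:,::-1])
E
python3 - <<'E'
from h import *
o=telemetry.get_obs(); print(o["clock"],o["position"],o["ee_rot"])
P={n:viewer.camera(n) for n in("scene","top")}
cv2.imwrite("pics/a.png",np.vstack([cv2.resize(P[n]["frame"],(400,300)) for n in P])[:,:,::-1]) 
save(P["scene"],"s0.png");save(P["top"],"t0.png")
for t in "press register_pins pack pack_front wing_hub guide_rod brass_weight steel_weight loupe strip_tin swab_jar beaker hake_brush".split():
    print(t,[(n,find(P[n],t)) for n in P])
E
```

```text
0.0 [0.17068652 0.60084981 0.23050444] [-0.42657455  0.56457847  0.42592532  0.56380221]
press [('scene', [(0.89, [594, 136, 2])]), ('top', [(0.61, [568, 10, -3]), (0.31, [594, 127, 123])])]
register_pins [('scene', [(0.82, [648, 136, 17])]), ('top', [(0.64, [643, 139, 19])])]
pack [('scene', [(0.82, [428, -62, 1]), (0.61, [421, 569, 2])]), ('top', [(0.81, [426, -69, 0]), (0.79, [425, 568, -2])])]
pack_front [('scene', [(0.92, [460, -105, 7]), (0.92, [436, 619, 7])]), ('top', [(0.78, [434, 623, 6]), (0.65, [470, 111, 32])])]
wing_hub [('scene', [(0.57, [593, 131, 128])]), ('top', [(0.57, [595, 126, 122])])]
guide_rod [('scene', [(0.59, [638, 140, 140])]), ('top', [])]
brass_weight [('scene', [(0.54, [600, 244, -3])]), ('top', [(0.73, [600, 241, 3])])]
steel_weight [('scene', [(0.68, [678, 22, -2]), (0.62, [474, 110, 28])]), ('top', [(0.48, [676, 23, -1]), (0.47, [566, 10, -3])])]
loupe [('scene', [(0.61, [571, 5, 1])]), ('top', [(0.65, [570, 7, 0])])]
strip_tin [('scene', [(0.7, [430, 364, -2])]), ('top', [(0.68, [428, 365, -2])])]
swab_jar [('scene', [(0.7, [650, -207, -1])]), ('top', [(0.78, [654, -211, 0])])]
beaker [('scene', [(0.72, [696, 428, 4])]), ('top', [(0.49, [697, 427, 0])])]
hake_brush [('scene', [(0.8, [593, 510, 1])]), ('top', [(0.7, [588, 508, 0])])]
```

View pics/t0.png

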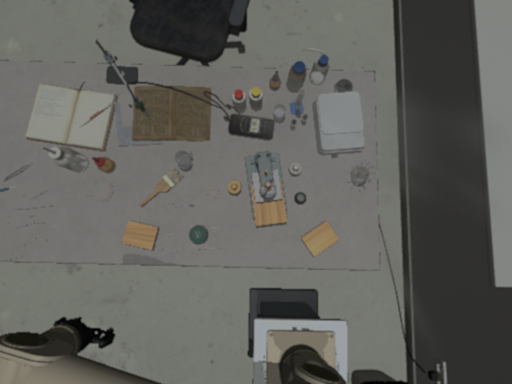

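View pics/s0.png

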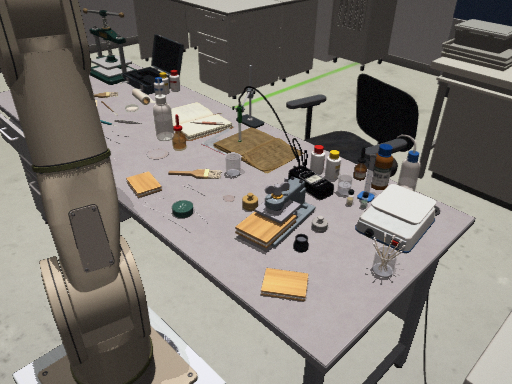

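Top view: the press is at about px (266,185) with its pack at (268,210). The two look-alike boards are at (141,235) and (320,238). The networks put the press at about (594,132) with yaw about 0.15. I'll move nearer.

```bash
python3 -m crank '[[0.3,[1.9,-3.4,0.3],[0,0,0.04]],[0.3,[1.9,-3.4,0.3],[0,0,0.04]],[0.3,[1.9,-3.4,0.3],[0,0,0.04]],[0.3,[1.9,-3.4,0.3],[0,0,0.04]],[0.3,[1.9,-3.4,0.3],[0,0,0.04]],[0.3,[1.9,-3.4,0.3],[0,0,0.04]],[0.3,[1.9,-3.4,0.3],[0,0,0.04]],[0.3,[1.9,-3.4,0.3],[0,0,0.04]],[0.3,[1.9,-3.4,0.3],[0,0,0.04]],[0.3,[1.9,-3.4,0.3],[0,0,0.04]],[0.3,[1.9,-3.4,0.3],[0,0,0.03]],[0.3,[1.9,-3.4,0.3],[0,0,0]]]'
python3 -m crank '[[0.3,[1,-3.4,0],[0,0,0]],[0.3,[1,-3.4,0],[0,0,0]],[0.3,[0,0,0],[0,0,0]],[0.3,[0,0,0],[0,0,0]]]'
python3 - <<'E'
from h import *
o=telemetry.get_obs(); print(o["clock"],o["position"],o["ee_rot"],o["grip_width"])
p=viewer.camera("wrist"); save(p,"w1.png"); print(p["cam_to_world"].round(3),p["intrinsics"])
for t in "press register_pins pack pack_front wing_hub guide_rod".split(): print(t,find(p,t))
s=viewer.camera("scene"); 
for t in "pack pack_front wing_hub guide_rod".split(): print(t,find(s,t,k=4))
for X,Y,Z in [(.594,.13,.1),(.47,.111,.028)]: print(proj(p,(X,Y,Z)))
E
```

```text
clock: 2.4
position: [0.3994, 0.1914, 0.2678]
ee_rot: [-0.537, 0.459, 0.537, 0.46]
ft_force: [0.1, 0.4, 0.5]
grip_width: 0.7
clock: 2.73
position: [0.4193, 0.1236, 0.2677]
ee_rot: [-0.536, 0.461, 0.536, 0.462]
ft_force: [-0.3, 1.4, 0.2]
grip_width: 0.701
2.7333 [0.41927487 0.12359787 0.26766158] [-0.53575414  0.46098942  0.53597215  0.46172514] 0.7008915333018785
[[-0.149 -0.95  -0.273  0.35 ]
 [ 0.989 -0.143 -0.042  0.113]
 [ 0.001 -0.277  0.961  0.409]
 [ 0.     0.     0.     1.   ]] [[339.9611261    0.         252.03694754]
 [  0.         339.9611261  198.71591305]
 [  0.           0.           1.        ]]
press [(0.89, [600, 126, -6])]
register_pins []
pack [(0.77, [543, 122, 18]), (0.74, [428, -68, -4])]
pack_front [(0.95, [462, -104, 9]), (0.7, [570, 8, 3])]
wing_hub [(0.89, [596, 128, 126])]
guide_rod [(0.45, [596, 127, 124])]
pack [(0.96, [546, 126, 21]), (0.7, [425, -62, -1]), (0.63, [695, 426, 4]), (0.58, [424, 567, 4])]
pack_front [(0.87, [472, 111, 29]), (0.64, [438, 619, 7]), (0.61, [464, -109, 7])]
wing_hub [(0.63, [595, 128, 126])]
guide_rod [(0.78, [643, 143, 137])]
[233.6 337.2]
[234.8 205.5]
```

View pics/w1.png

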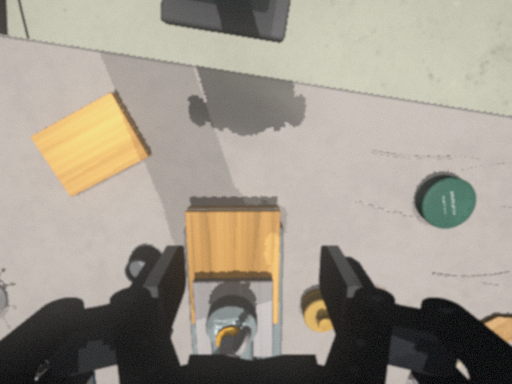

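The wrist view (rows grow with +x): pack front corners at about (187,210) and (280,211), arm nose at (231,310), wings at (230,340). Bed edges show at columns ~194 and ~277 near row 350. I'll back-project these.

```bash
cat >> h.py <<'E'
def ray(pic,u,v,z):
    K=pic["intrinsics"]; d=np.array([(u-K[0,2])/K[0,0],-(v-K[1,2])/K[1,1],-1.]); T=pic["cam_to_world"]
    D=T[:3,:3]@d; o=T[:3,3]; return (1000*(o+D*(z-o[2])/D[2])).round(1)
E
python3 - <<'E'
from h import *
p=viewer.camera("wrist")
for c in [(187,210),(280,211)]: print("front",ray(p,*c,.04))
print("sides",ray(p,192,320,.04),ray(p,277,320,.04), "bed",ray(p,194,352,.016),ray(p,278,352,.016))
cv2.imwrite("pics/w1c.png",cv2.resize(p["frame"][195:365,170:300],None,fx=4.5,fy=3.5,interpolation=cv2.INTER_CUBIC)[:,:,::-1])
E
```

```text
front [479.2  59.8  40. ]
front [464.2 164.7  40. ]
sides [623.   80.6  40. ] [606.6 186.2  40. ] bed [691.3  86.5  16. ] [673.6 201.1  16. ]
```

View pics/w1c.png

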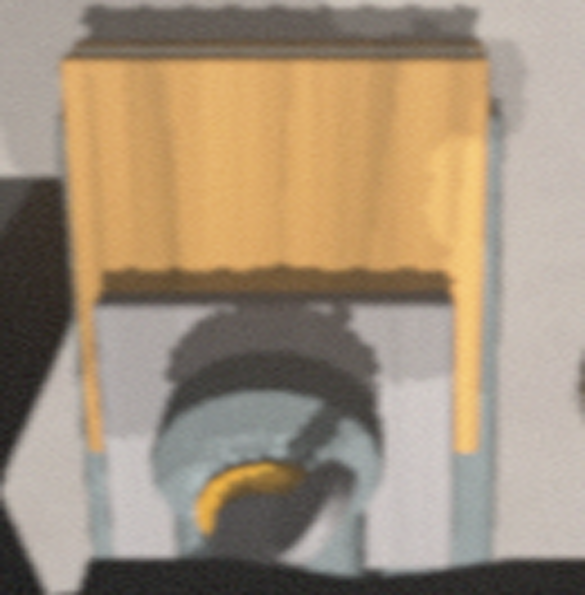

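```bash
python3 - <<'E'
from h import *
p=viewer.camera("wrist")
f=lambda X,Y,z: ray(p,170+X/4.5,195+Y/3.5,z)[:2]
a=lambda A,B: round(float(np.arctan2(B[1]-A[1],B[0]-A[0])),3)
FL,FR,BL,BR=f(65,60,.04),f(487,58,.04),f(86,450,.04),f(480,450,.04)
print(FL,FR,BL,BR,"front",a(FL,FR)-1.571,"sides",a(FL,BL),a(FR,BR),(FL+FR+BL+BR)/4)
L0,L1,R0,R1=f(60,120,.016),f(92,555,.016),f(498,110,.016),f(490,555,.016)
print(L0,L1,R0,R1,"bed",a(L0,L1),a(R0,R1), "end",a(f(103,298,.0485),f(453,298,.0485))-1.571,"platen front mid",(f(103,298,.0485)+f(453,298,.0485))/2)
print("nose",f(268,392,.1))
E
```

```text
[482.3  57.1] [465.2 162.7] [628.8  77.5] [611.9 186.7] front 0.16000000000000014 sides 0.138 0.162 [547.05 121.  ]
[513.2  54.2] [694.7  81.9] [491.2 172.2] [676.  202.7] bed 0.151 0.164 end 0.15400000000000014 platen front mid [555.05 122.15]
nose [557. 123.]
```

Press is at about (596,129) with yaw 0.155. The pack is nearly square and about 25 mm short of home. Next: fingers down in front of the pack.

```bash
python3 -m crank '[[0.3,[0.5,-0.5,-3.6],[0,0,0]],[0.3,[0.5,-0.5,-3.6],[0,0,0]],[0.3,[0.5,-0.5,-3.6],[0,0,0]],[0.3,[0.5,-0.4,-3.6],[0,0,0.006]],[0.3,[0,0,-3.6],[0,0,0]],[0.3,[0,0,-3.6],[0,0,0]],[0.3,[0,0,-3.6],[0,0,0]],[0.3,[0,0,0],[0,0,0]],[0.3,[0,0,0],[0,0,0]]]'
```

```text
clock: 4.18
position: [0.4378, 0.1056, 0.0148]
ee_rot: [-0.538, 0.46, 0.538, 0.457]
ft_force: [0.4, 0.8, -0.0]
grip_width: 0.702
```

```bash
python3 -m crank '[[0.3,[0.79,0.1,0],[0,0,0]],[0.3,[0.79,0.1,0],[0,0,0]],[0.3,[0.49,0.08,0],[0,0,0]],[0.3,[0.49,0.08,0],[0,0,0]],[0.3,[0.49,0.08,0],[0,0,0]],[0.3,[0.49,0.08,0],[0,0,0]],[0.3,[0.49,0.08,0],[0,0,0]]]'; python3 -m crank '[[0.3,[0.3,0.05,0],[0,0,0]],[0.3,[0.3,0.05,0],[0,0,0]]]'
```

```text
clock: 4.77
position: [0.4792, 0.1123, 0.0155]
ee_rot: [-0.538, 0.459, 0.538, 0.459]
ft_force: [-4.8, -0.7, 4.3]
grip_width: 0.702
clock: 4.93
position: [0.4852, 0.1133, 0.0153]
ee_rot: [-0.538, 0.459, 0.538, 0.459]
ft_force: [-5.5, -1.0, 4.1]
grip_width: 0.7
```

```bash
for i in 1; do python3 -m crank '[[0.3,[0.2,0.03,0],[0,0,0]],[0.3,[0,0,0],[0,0,0]]]'; done;  python3 - <<'E'
from h import *
p=viewer.camera("wrist"); save(p,"w2.png"); print(find(p,"pack"),find(p,"pack_front"))
s=viewer.camera("scene");print(find(s,"pack"),find(s,"pack_front"))
E
```

```text
clock: 5.1
position: [0.486, 0.1133, 0.0148]
ee_rot: [-0.538, 0.459, 0.539, 0.458]
ft_force: [-7.8, -1.2, 5.6]
grip_width: 0.703
[] [(0.71, [496, 115, 27])]
[(0.9, [424, -65, 3]), (0.55, [570, 131, 18])] [(0.82, [461, -106, 7]), (0.76, [437, 616, 6])]
```

View pics/w2.png

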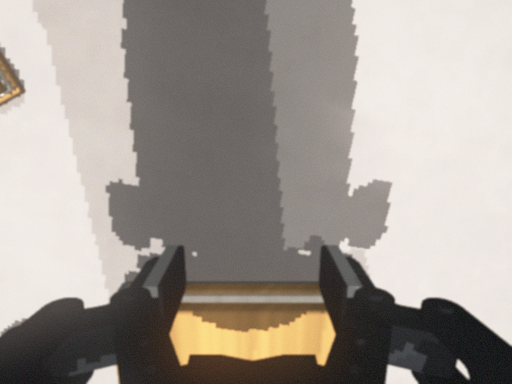

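The pack is between the finger columns, with its front at row ~290. The force is rising, so I'll confirm contact with the pins.

```bash
python3 -m crank '[[0.3,[0.2,0.03,0],[0,0,0]],[0.3,[0,0,0],[0,0,0]]]';python3 -m crank '[[0.3,[0.2,0.03,0],[0,0,0]],[0.3,[0,0,0],[0,0,0]],[0.3,[0,0,0],[0,0,0]]]'
```

```text
clock: 5.57
position: [0.486, 0.1133, 0.0144]
ee_rot: [-0.537, 0.461, 0.54, 0.457]
ft_force: [-16.7, -2.7, 10.8]
grip_width: 0.703
clock: 5.82
position: [0.4861, 0.1133, 0.014]
ee_rot: [-0.536, 0.462, 0.541, 0.456]
ft_force: [-24.5, -3.5, 17.2]
grip_width: 0.706
```

The force rises while the position stays put, so the pack is firmly against the pins. I'll retreat, close the gripper and look at the wings.

```bash
python3 -m crank '[[0.3,[-1.5,-0.2,0],[0,0,0]],[0.3,[-2,-0.2,0],[0,0,0]],[1,[-0.7,0,4],[0,0,0]],[1,[-0.7,0,4],[0,0,0]],[1,[-0.7,0,4],[0,0,0]],[1,[-0.7,0,4],[0,0,0]],[1,[-0.6,0,4],[0,0,0]],[1,[0,0,4],[0,0,0]],[1,[0,0,4],[0,0,0]],[1,[0,0,4],[0,0,0]],[1,[0,0,0],[0,0,0]]]' 80
python3 - <<'E'
from h import *
p=viewer.camera("wrist"); save(p,"w3.png")
c=p["frame"][170:360,160:310]; cv2.imwrite("pics/w3c.png",cv2.resize(c,None,fx=4,fy=3,interpolation=cv2.INTER_CUBIC)[:,:,::-1])
for t in "press pack pack_front wing_hub guide_rod".split(): print(t,find(p,t))
Rr=np.array([[np.cos(.155),-np.sin(.155)],[np.sin(.155),np.cos(.155)]])
for q,z in [((0,0),.126),((0,0),.14),((46,0),.138),((-100,-55),.04),((-100,55),.04)]:
    g=Rr@q/1000+[.596,.129]; u=proj(p,[*g,z]); print(q,z,u,(u-[160,170])*[4,3])
E
```

```text
clock: 6.73
position: [0.4248, 0.111, 0.3431]
ee_rot: [0.54, -0.455, -0.537, -0.463]
ft_force: [1.1, 1.2, 0.8]
grip_width: 0.003
press [(0.81, [598, 127, -5])]
pack [(0.92, [570, 126, 17]), (0.21, [655, -205, 1])]
pack_front [(0.79, [464, -105, 11]), (0.73, [499, 113, 29])]
wing_hub [(0.48, [600, 244, -6])]
guide_rod []
(0, 0) 0.126 [243.6 306. ] [334.4 408. ]
(0, 0) 0.14 [243.3 313.1] [333.2 429.3]
(46, 0) 0.138 [243.5 344.6] [334.  523.8]
(-100, -55) 0.04 [204.4 205.7] [177.6 107.1]
(-100, 55) 0.04 [284.6 205.9] [498.4 107.7]
```

View pics/w3c.png

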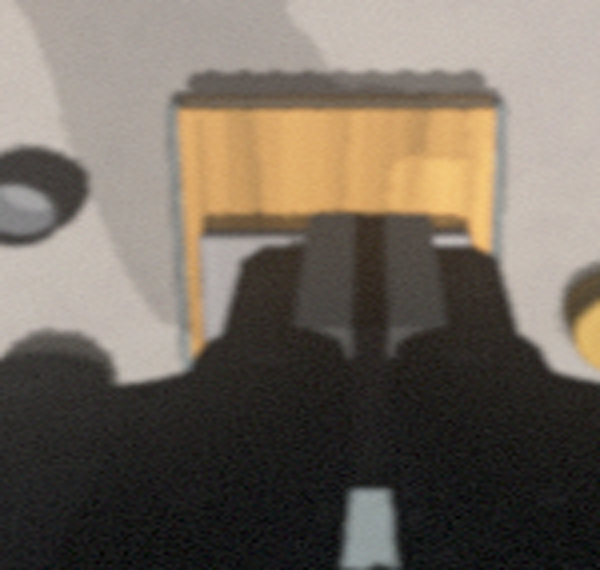

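The pack's front corners fall where home predicts: (178,105) and (498,103) in the crop, against predictions of (178,107) and (498,108). The shut fingers hide the screw, so I'll open them to look.

```bash
python3 -m crank '[[0,[0,0,0],[0,0,0]],[0,[0,0,0],[0,0,0]],[0,[0,0,0],[0,0,0]],[0,[0,0,0],[0,0,0]],[0,[0,0,0],[0,0,0]],[0,[0,0,0],[0,0,0]]]'
python3 - <<'E'
from h import *
p=viewer.camera("wrist"); s=viewer.camera("scene")
c=p["frame"][260:360,190:300]; a=cv2.resize(c,(600,545),interpolation=cv2.INTER_CUBIC)
cv2.imwrite("pics/w4c.png",a[:,:,::-1])
for t in "wing_hub guide_rod".split(): print(t,find(p,t),find(s,t))
th=.155;Rr=np.array([[np.cos(th),-np.sin(th)],[np.sin(th),np.cos(th)]])
for q,z in [((0,0),.126),((0,0),.139),((46,0),.138),((38,0),.139),((0,38),.139),((-38,0),.139),((0,-38),.139)]:
    g=Rr@q/1000+[.596,.129]; u=proj(p,[*g,z]); print(q,z,(u-[190,260])*5.45)
E
```

```text
clock: 7.53
position: [0.4221, 0.1101, 0.3353]
ee_rot: [-0.538, 0.459, 0.538, 0.459]
ft_force: [-0.7, 0.0, -0.0]
grip_width: 0.849
wing_hub [(0.91, [599, 126, 125]), (0.41, [597, 511, -1])] [(0.54, [597, 126, 126])]
guide_rod [(0.89, [638, 130, 142])] [(0.95, [641, 140, 137]), (0.55, [570, 8, 2])]
(0, 0) 0.126 [297.025 298.115]
(0, 0) 0.139 [295.935 335.175]
(46, 0) 0.138 [296.48 513.39]
(38, 0) 0.139 [295.935 485.595]
(0, 38) 0.139 [475.24 335.72]
(-38, 0) 0.139 [295.39  176.035]
(0, -38) 0.139 [116.085 334.085]
```

View pics/w4c.png

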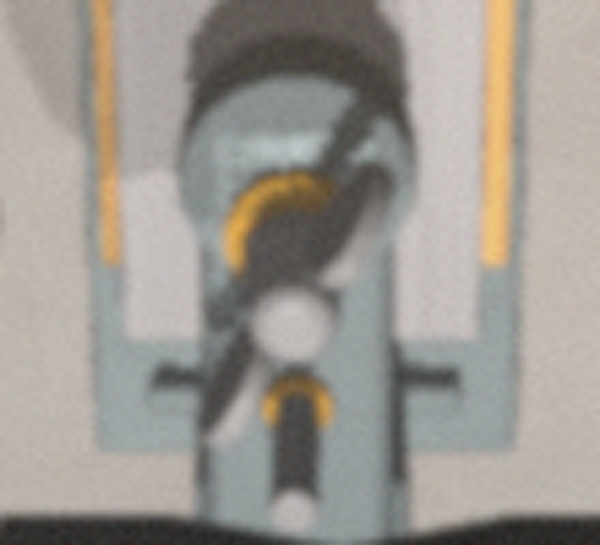

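The open gripper shows the hub top at (290,325), the guide rod at (296,512), one wing toward (375,190) and the other toward (215,430). In the press frame the wings are at about +150° and −30°. I'll compute the stroke tables, with a 30 mm radius and clockwise meaning the angle decreases.

```bash
cat >> h.py <<'E'
C=np.array([.596,.129]); YAW=np.degrees(.155)
def at(phi,r=30):
    a=np.radians(phi+YAW); return C*100+r/10*np.array([np.cos(a),np.sin(a)])
def table(phis,r=30,cur=None):
    p=at(phis[0],r) if cur is None else cur
    print("start",p.round(2))
    for f in phis[1:]:
        q=at(f,r); d=(q-p).round(2); p=p+d; print(f,d.tolist())
E
python3 - <<'E'
from h import *
table(np.arange(195,74,-10)); print(); table(np.arange(270,74,-9.75).round(1))
E
python3 -m crank '[[1,[3.66,0.17,-1],[0,0,0]],[1,[3.66,0.17,-2],[0,0,0]],[1,[3.66,0.17,-2],[0,0,0]],[1,[3.66,0.17,-2],[0,0,0]],[1,[0,0,-1],[0,0,0]],[1,[0,0,0],[0,0,0]],[1,[0,0,0],[0,0,0]],[1,[0,0,0],[0,0,0]]]'
```

```text
start [56.86 11.69]
185 [-0.17, 0.49]
175 [-0.08, 0.52]
165 [0.01, 0.52]
155 [0.1, 0.52]
145 [0.19, 0.49]
135 [0.27, 0.44]
125 [0.34, 0.4]
115 [0.41, 0.33]
105 [0.46, 0.25]
95 [0.49, 0.17]
85 [0.52, 0.08]
75 [0.52, -0.01]

start [60.06  9.94]
260.2 [-0.51, -0.04]
250.5 [-0.51, 0.06]
240.8 [-0.48, 0.13]
231.0 [-0.47, 0.22]
221.2 [-0.42, 0.29]
211.5 [-0.36, 0.36]
201.8 [-0.29, 0.41]
192.0 [-0.23, 0.46]
182.2 [-0.14, 0.5]
172.5 [-0.05, 0.5]
162.8 [0.03, 0.51]
153.0 [0.12, 0.5]
143.2 [0.2, 0.47]
133.5 [0.27, 0.43]
123.8 [0.34, 0.37]
114.0 [0.41, 0.31]
104.2 [0.45, 0.24]
94.5 [0.48, 0.16]
84.8 [0.5, 0.08]
75.0 [0.52, -0.01]
clock: 8.5
position: [0.5681, 0.1169, 0.2572]
ee_rot: [0.538, -0.458, -0.538, -0.459]
ft_force: [0.3, 0.1, 0.1]
grip_width: 0.002
```

```bash
python3 -m crank '[[1,[0,0,-3.8],[0,0,0]],[1,[0,0,-3.8],[0,0,0]],[1,[0,0,-3.5],[0,0,0]],[1,[0.05,0,-2.5],[0,0,0]],[1,[0,0,0],[0,0,0]]]'
python3 -m crank '[[1,[-0.17,0.49,0],[0,0,0]],[1,[-0.08,0.52,0],[0,0,0]],[1,[0.01,0.52,0],[0,0,0]],[1,[0.1,0.52,0],[0,0,0]],[1,[0.19,0.49,0],[0,0,0]],[1,[0.27,0.44,0],[0,0,0]]]'
python3 -m crank '[[1,[0.34,0.4,0],[0,0,0]],[1,[0.41,0.33,0],[0,0,0]],[1,[0.46,0.25,0],[0,0,0]],[1,[0.49,0.17,0],[0,0,0]],[1,[0.52,0.08,0],[0,0,0]],[1,[0.52,-0.01,0],[0,0,0]]]'
```

```text
clock: 8.92
position: [0.566, 0.1171, 0.1168]
ee_rot: [-0.537, 0.459, 0.54, 0.457]
ft_force: [-1.3, -0.9, -0.2]
grip_width: -0.005
clock: 9.42
position: [0.5722, 0.1477, 0.1202]
ee_rot: [-0.538, 0.458, 0.538, 0.459]
ft_force: [-2.3, -2.4, -0.1]
grip_width: 0.0
clock: 9.92
position: [0.5995, 0.1595, 0.1191]
ee_rot: [-0.538, 0.459, 0.539, 0.458]
ft_force: [-3.9, 0.3, -0.3]
grip_width: 0.002
```

Reaction is about 3.5 N, so the wing is turning. Now hop over to the right side for stroke 2.

```bash
python3 -m crank '[[1,[-0.3,0,1],[0,0,0]],[1,[0,0,3.8],[0,0,0]],[1,[0.5,-2.9,0],[0,0,0]],[1,[0.6,-2.95,0],[0,0,0]],[1,[0,0,0],[0,0,0]],[1,[0,0,-2.5],[0,0,0]],[1,[0,0,-2.4],[0,0,0]],[1,[0,0,0],[0,0,0]]]'
```

```text
clock: 10.58
position: [0.6056, 0.1001, 0.1152]
ee_rot: [-0.537, 0.46, 0.539, 0.457]
ft_force: [-1.8, 1.0, -1.7]
grip_width: 0.002
```

```bash
python3 -m crank '[[1,[-0.76,-0.22,0],[0,0,0]],[1,[-0.51,-0.04,0],[0,0,0]],[1,[-0.51,0.06,0],[0,0,0]],[1,[-0.48,0.13,0],[0,0,0]],[1,[-0.47,0.22,0],[0,0,0]],[1,[-0.42,0.29,0],[0,0,0]],[1,[-0.36,0.36,0],[0,0,0]],[1,[-0.29,0.41,0],[0,0,0]],[1,[-0.23,0.46,0],[0,0,0]],[1,[-0.14,0.5,0],[0,0,0]],[1,[-0.05,0.5,0],[0,0,0]]]'
python3 -m crank '[[1,[0.03,0.51,0],[0,0,0]],[1,[0.12,0.5,0],[0,0,0]],[1,[0.2,0.47,0],[0,0,0]],[1,[0.27,0.43,0],[0,0,0]],[1,[0.34,0.37,0],[0,0,0]],[1,[0.41,0.31,0],[0,0,0]],[1,[0.45,0.24,0],[0,0,0]],[1,[0.48,0.16,0],[0,0,0]],[1,[0.5,0.08,0],[0,0,0]],[1,[0.52,-0.01,0],[0,0,0]]]'
```

```text
clock: 11.5
position: [0.5645, 0.1276, 0.1181]
ee_rot: [-0.538, 0.459, 0.539, 0.458]
ft_force: [1.2, -2.9, -1.1]
grip_width: 0.002
clock: 12.33
position: [0.5985, 0.1584, 0.1182]
ee_rot: [-0.538, 0.459, 0.539, 0.458]
ft_force: [-5.1, 0.3, 0.1]
grip_width: -0.0
```

```bash
python3 -m crank '[[1,[-0.3,0,1],[0,0,0]],[1,[0,0,3.8],[0,0,0]],[1,[0.6,-2.9,0],[0,0,0]],[1,[0.65,-2.9,0],[0,0,0]],[1,[0,0,0],[0,0,0]],[1,[0,0,-2.6],[0,0,0]],[1,[0,0,-2.4],[0,0,0]],[1,[0,0,0],[0,0,0]]]'
python3 -m crank '[[1,[-0.76,-0.22,0],[0,0,0]],[1,[-0.51,-0.04,0],[0,0,0]],[1,[-0.51,0.06,0],[0,0,0]],[1,[-0.48,0.13,0],[0,0,0]],[1,[-0.47,0.22,0],[0,0,0]],[1,[-0.42,0.29,0],[0,0,0]],[1,[-0.36,0.36,0],[0,0,0]],[1,[-0.29,0.41,0],[0,0,0]],[1,[-0.23,0.46,0],[0,0,0]],[1,[-0.14,0.5,0],[0,0,0]],[1,[-0.05,0.5,0],[0,0,0]]]'
```

```text
clock: 13.0
position: [0.6061, 0.0995, 0.1132]
ee_rot: [-0.537, 0.46, 0.539, 0.458]
ft_force: [-0.7, 0.3, -1.1]
grip_width: 0.001
clock: 13.92
position: [0.565, 0.1269, 0.1161]
ee_rot: [-0.538, 0.459, 0.538, 0.458]
ft_force: [-0.3, -2.9, -0.2]
grip_width: 0.002
```

```bash
python3 -m crank '[[1,[0.03,0.51,0],[0,0,0]],[1,[0.12,0.5,0],[0,0,0]],[1,[0.2,0.47,0],[0,0,0]],[1,[0.27,0.43,0],[0,0,0]],[1,[0.34,0.37,0],[0,0,0]]]'
python3 -m crank '[[1,[0.41,0.31,0],[0,0,0]],[1,[0.45,0.24,0],[0,0,0]],[1,[0.48,0.16,0],[0,0,0]],[1,[0.5,0.08,0],[0,0,0]],[1,[0.52,-0.01,0],[0,0,0]]]'
```

```text
clock: 14.33
position: [0.5751, 0.15, 0.1162]
ee_rot: [-0.538, 0.459, 0.539, 0.458]
ft_force: [-1.8, -2.5, -1.0]
grip_width: 0.0
clock: 14.75
position: [0.599, 0.1577, 0.1162]
ee_rot: [-0.538, 0.459, 0.539, 0.458]
ft_force: [-5.2, -0.4, -0.3]
grip_width: -0.003
```

Load is still unchanged, so I'll check the wing angle and the sinkage from the earlier viewpoint.

```bash
python3 -m crank '[[1,[-0.3,0,1],[0,0,0]],[1,[0,0,4],[0,0,0]],[1,[-1,-1,4],[0,0,0]],[0,[-3.4,-1,2],[0,0,0]],[0,[-3.4,-1,2],[0,0,0]],[0,[-3.4,-1,2],[0,0,0]],[0,[-3.4,-0.9,2],[0,0,0]],[0,[-2.8,0,2.2],[0,0,0]],[0,[0,0,2.7],[0,0,0]],[0,[0,0,0],[0,0,0]],[0,[0,0,0],[0,0,0]],[0,[0,0,0],[0,0,0]]]'
python3 - <<'E'
from h import *
p=viewer.camera("wrist"); s=viewer.camera("scene"); save(s,"s5.png"); save(p,"w5.png")
a=cv2.resize(p["frame"][260:360,190:300],(600,545),interpolation=cv2.INTER_CUBIC)
cv2.imwrite("pics/w5c.png",a[:,:,::-1])
for t in "pack pack_front wing_hub guide_rod".split(): print(t,find(p,t),find(s,t))
for q,z in [((0,0),.13),((46,0),.138),((46,0),.129)]:
    g=at(0,q[0])/100; u=proj(p,[*g,z]); print(q,z,(u-[190,260])*5.45)
E
```

```text
clock: 15.75
position: [0.4225, 0.1081, 0.335]
ee_rot: [0.538, -0.458, -0.538, -0.459]
ft_force: [-0.2, 1.0, -0.9]
grip_width: 0.999
pack [(0.95, [428, -66, -6])] [(0.88, [571, 129, 21]), (0.66, [426, 569, 5])]
pack_front [(0.7, [461, -107, 11]), (0.65, [498, 114, 29])] [(0.85, [434, 618, 6]), (0.71, [462, -105, 10])]
wing_hub [(0.85, [597, 127, 116]), (0.63, [675, 23, -3])] [(0.4, [592, 129, 121]), (0.31, [678, 27, 0])]
guide_rod [(0.83, [638, 131, 131]), (0.4, [599, 126, 118])] [(0.55, [641, 138, 131])]
(0, 0) 0.13 [306.29  307.925]
(46, 0) 0.138 [305.745 511.755]
(46, 0) 0.129 [306.29 482.87]
```

View pics/w5c.png

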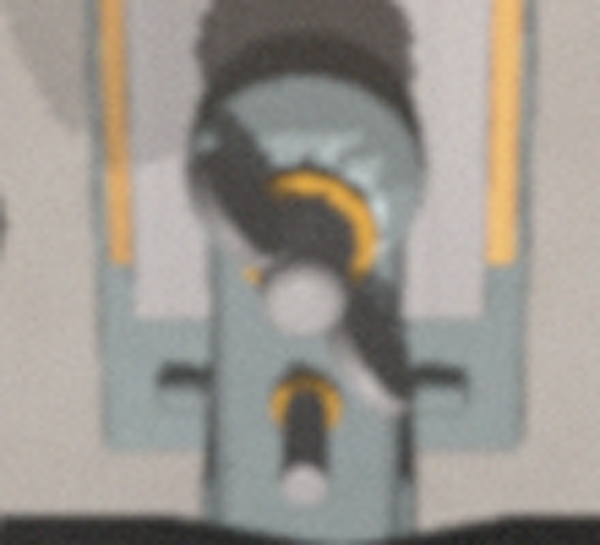

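The wings now sit at about +35° and −145°. The screw has turned about 8.3 rad, and the guide rod has sunk about 8 mm. The platen is right at touch (8.5 mm), consistent with no load felt yet. One more partial stroke of about 2.4 rad, in pieces, watching the force.

```bash
python3 -m crank '[[1,[3.7,-0.13,-1],[0,0,0]],[1,[3.7,-0.13,-2],[0,0,0]],[1,[3.7,-0.13,-2],[0,0,0]],[1,[3.7,-0.13,-2],[0,0,0]],[1,[3.75,-0.13,-2],[0,0,0]],[1,[0,0,-2],[0,0,0]],[1,[0,0,0],[0,0,0]],[1,[0,0,-3.8],[0,0,0]],[1,[0,0,-3.8],[0,0,0]],[1,[0,0,-3.4],[0,0,0]],[1,[0,0,0],[0,0,0]],[1,[0,0,0],[0,0,0]]]'
python3 -m crank '[[1,[-0.76,-0.22,0],[0,0,0]],[1,[-0.51,-0.04,0],[0,0,0]],[1,[-0.51,0.06,0],[0,0,0]],[1,[-0.48,0.13,0],[0,0,0]],[1,[-0.47,0.22,0],[0,0,0]],[1,[-0.42,0.29,0],[0,0,0]],[1,[-0.36,0.36,0],[0,0,0]]]'
python3 -m crank '[[1,[-0.29,0.41,0],[0,0,0]],[1,[-0.23,0.46,0],[0,0,0]],[1,[-0.14,0.5,0],[0,0,0]],[1,[-0.05,0.5,0],[0,0,0]]]'
python3 -m crank '[[1,[0.03,0.51,0],[0,0,0]],[1,[0.12,0.5,0],[0,0,0]],[1,[0.2,0.47,0],[0,0,0]]]'
```

```text
clock: 17.25
position: [0.6049, 0.102, 0.1167]
ee_rot: [-0.538, 0.459, 0.539, 0.458]
ft_force: [1.2, -0.5, 1.4]
grip_width: -0.002
clock: 17.83
position: [0.5703, 0.1096, 0.116]
ee_rot: [0.538, -0.459, -0.538, -0.459]
ft_force: [2.5, -3.2, -1.0]
grip_width: 0.0
clock: 18.17
position: [0.5628, 0.1289, 0.1154]
ee_rot: [-0.538, 0.459, 0.539, 0.458]
ft_force: [-0.2, -2.6, -0.7]
grip_width: 0.001
clock: 18.42
position: [0.5666, 0.1439, 0.1153]
ee_rot: [-0.538, 0.459, 0.539, 0.458]
ft_force: [-1.3, -3.4, -0.8]
grip_width: 0.001
```

```bash
python3 -m crank '[[1,[0.27,0.43,0],[0,0,0]],[1,[0.34,0.37,0],[0,0,0]]]'
python3 -m crank '[[1,[0.41,0.31,0],[0,0,0]]]'
python3 -m crank '[[1,[0.45,0.24,0],[0,0,0]]]'
python3 - <<'E'
from h import *
s=viewer.camera("scene");cv2.imwrite("pics/s6.png",cv2.resize(s["frame"][160:260,220:340],(800,600),interpolation=cv2.INTER_CUBIC)[:,:,::-1])
for t in "pack wing_hub guide_rod".split(): print(t,find(s,t))
E
```

```text
clock: 18.58
position: [0.5729, 0.1519, 0.1154]
ee_rot: [-0.538, 0.459, 0.539, 0.458]
ft_force: [-2.0, -2.3, -0.8]
grip_width: 0.003
clock: 18.67
position: [0.5772, 0.155, 0.1154]
ee_rot: [-0.538, 0.459, 0.539, 0.458]
ft_force: [-2.6, -3.2, -1.6]
grip_width: -0.001
clock: 18.75
position: [0.5817, 0.1572, 0.1155]
ee_rot: [-0.538, 0.459, 0.539, 0.458]
ft_force: [-3.1, -4.6, 0.4]
grip_width: 0.0
pack [(0.81, [424, -62, 0]), (0.77, [424, 569, 3])]
wing_hub [(0.64, [594, 127, 114]), (0.28, [600, 244, -4])]
guide_rod [(0.62, [642, 140, 131])]
```

The force has risen to about 5.5 N, so the platen is bearing. Back off, withdraw and verify the wing angle.

```bash
python3 -m crank '[[1,[-0.6,-0.4,0],[0,0,0]],[1,[0,0,3],[0,0,0]],[1,[0,0,4],[0,0,0]],[1,[-1,-0.7,4],[0,0,0]],[0,[-3.4,-1,2],[0,0,0]],[0,[-3.4,-1,2],[0,0,0]],[0,[-3.4,-1,2],[0,0,0]],[0,[-3.4,-0.4,2],[0,0,0]],[0,[-0.7,0,4],[0,0,0]],[0,[0,0,1],[0,0,0]],[0,[0,0,0],[0,0,0]],[0,[0,0,0],[0,0,0]]]'
python3 - <<'E'
from h import *
p=viewer.camera("wrist"); s=viewer.camera("scene")
a=cv2.resize(p["frame"][195:360,180:310],(600,762),interpolation=cv2.INTER_CUBIC)[:598+2]
a=cv2.resize(p["frame"][260:360,190:300],(600,545),interpolation=cv2.INTER_CUBIC)
b=cv2.resize(p["frame"][190:260,190:300],(200,127))
a[-127:,:200]=b
cv2.imwrite("pics/w7c.png",a[:,:,::-1])
for t in "pack pack_front wing_hub guide_rod brass_weight steel_weight loupe".split(): print(t,find(p,t),find(s,t))
for q,z in [((0,0),.126),((46,0),.138),((46,0),.127)]:
    g=at(0,q[0])/100; u=proj(p,[*g,z]); print(q,z,(u-[190,260])*5.45)
E
```

```text
clock: 19.95
position: [0.423, 0.1118, 0.3562]
ee_rot: [0.538, -0.458, -0.538, -0.46]
ft_force: [-0.8, 1.1, -0.4]
grip_width: 0.996
pack [(0.7, [426, -66, -3]), (0.6, [568, 126, 18])] [(0.67, [425, -63, 3])]
pack_front [(0.98, [463, -108, 11]), (0.94, [498, 113, 27])] [(0.93, [434, 620, 8]), (0.74, [495, 114, 27])]
wing_hub [(0.94, [597, 126, 114]), (0.25, [571, 4, -1])] [(0.67, [594, 124, 114])]
guide_rod [(0.82, [635, 131, 128])] [(0.78, [643, 141, 129])]
brass_weight [(0.65, [601, 241, -8])] [(0.54, [601, 244, -5])]
steel_weight [(0.94, [676, 23, -4])] [(0.75, [678, 26, -2])]
loupe [(0.8, [572, 2, 3])] [(0.48, [572, 9, 0])]
(0, 0) 0.126 [291.03 235.44]
(46, 0) 0.138 [290.485 440.36 ]
(46, 0) 0.127 [291.575 408.75 ]
```

View pics/w7c.png

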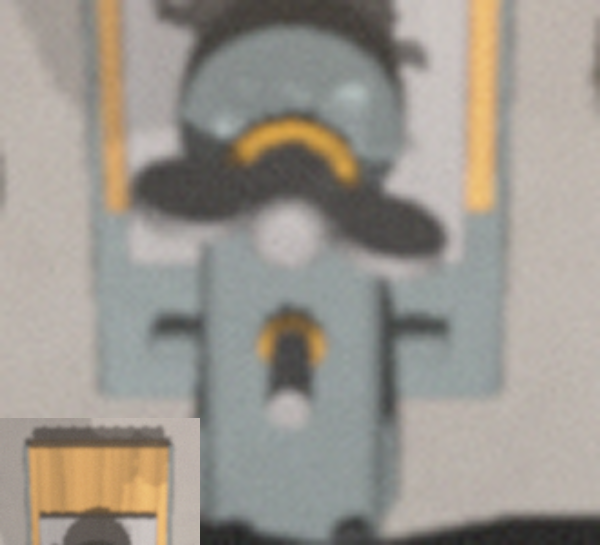

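The wings now sit at about 79°, for a total turn of about 10.7 rad. The guide rod is at row 408, about 11 mm sunk, so the screw is roughly 0.3–0.4 turn past touch. The pack is still home. Handing in.

```bash
python3 -c "
from h import *
print(manip.hand_in(), telemetry.get_obs()['clock'])"
```

```text
the job is handed in; nothing more can be done
the job is handed in; nothing more can be done
```

I pushed the pack home with both fingertips, then wound the wing screw down with four clockwise fingertip strokes and handed the job in at about 20 s. `hand_in` reports no verdict, so the result below rests on my own checks.

- **Pack:** it stopped dead against the pins, with the force rising to 25 N and no further movement. Its front corners matched the predicted home position to about 1–2 mm after the push. After the screwing, the networks put its front edge at (498,113) and (495,114) mm, against a predicted (497,113.5).
- **Screw:** the wing angles give a total turn of about 10.7 rad. The guide rod sank about 11 mm, which puts the screw roughly 0.3–0.4 turn past first touch. That would be about 27–40 N on the pack, but I inferred this figure from the screw angle rather than measuring it.
- **Touch signal:** this was the weakest check. The fingertip force rose only modestly at the end, from about 3 N to 5.5 N, and I took no close-up of the platen on the pack.
- **Bystanders:** the brass weight, steel weight and loupe read within about 5 mm of where they started. I did not re-measure the others, which lay well away from the pushing and turning.
- **Disagreements:** one wrist-camera reading put the guide rod about 9 mm to the right of the scene camera's, with or without the screw turned. I ignored it in favour of the picture.

The gripper was open and well clear of the press when I handed in.

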